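# Peel the top sample tray off its clinging nest and show it

## Task

Push the loading carriage, with its nest of orange sample trays, fully home against its stop, feeling for the stop. Then take the blue corner tab of the top tray, which clings to the nest, and peel it off slowly, tab corner first while the opposite corner still rests on the nest. Carry it over the middle of the black serving tray and finish there still holding it by the tab in the air, every part of it at least 100 mm above the table, with the carriage left home and the other things left undisturbed.

Things in the scene. Friction and masses are not known exactly. Their poses are not given: they have to be found in the camera images.
- dock: Fixed grey dock plate, 300 x 150 x 8 mm, on the table, with low aluminium side rails (20 mm high) and a blue stop block (42 mm high) at its far end; origin under its centre. The carriage slides along the dock's +x axis (away from the robot), the dock's yaw differs by up to 0.35 rad.
- carriage (a joint): How far the black carriage has been pushed along the dock's +x, in m: starts out at 0, 0.06 is home against the hard stop. It resists with about 6 N of friction and stays where it is left.
- push_plate (a point): Centre of the near (-x) face of the carriage's blue upright push plate, 45 mm above the carriage's underside (54 mm above the table). The plate is 50 mm wide (along the dock's y), 8 mm thick, its top 70 mm above the table. Push it along the dock's +x with the closed fingertips; its axes are those of the dock.
- tray: Top orange tray, 140 x 110 x 32 mm, about 110 g, in a nest of two like trays fixed in the carriage. Origin under its centre, 26 mm up while nested; x along the long side, yaw as the dock's. Sprung rubber grips in the nest cling to its sides: 3 to 10 N at the tab peels it, free once the tab is up 30 to 60 mm. It may turn in the gripper and hang from the tab.
- tab (a point): Grip point on the blue upright tab at the tray's near right corner (-73, -58 mm from centre), 22 mm above the flange, 80 mm above the table while nested; axes as the tray. The tab is a fin 6 mm thick, 28 mm long along the tray's diagonal (tray yaw + 45 deg), its top 12 mm above this point. Pinch it from above across its 6 mm, closing along tray yaw + 135 deg.
- far_corner (a point): Top of the flange at the corner opposite the tab (+70, +55 mm from the tray's centre), 58 mm above the table while nested
- corner_left (a point): Top of the flange at the tray's corner (-70, +55 mm)
- corner_right (a point): Top of the flange at the tray's corner (+70, -55 mm)
- black_tray: Fixed black serving tray, 250 x 210 mm, rim 16 mm high, origin under its centre. It and the dock lie one on the robot's left and one on its right, either way round.
- rack: Leave alone: orange rack of 3 by 8 capped blood tubes, 74 x 184 x 96 mm; origin under its centre
- rack2: Leave alone: yellow rack of 2 by 5 capped tubes, 52 x 118 x 96 mm; origin under its centre
- pot: Leave alone: small specimen pot, red cap, 44 mm across, 55 mm tall, standing on the black tray; origin under its centre
- spray: Leave alone: bottle with blue cap, 60 mm across, 150 mm tall; origin under its centre
- jar: Leave alone: jar with white cap, 50 mm across, 60 mm tall, between dock and black tray; origin under its centre
- pen_cup: Leave alone: steel cup, 70 mm across, 90 mm tall; origin under its centre

How it is judged:
On the way, in this order (a step that is already met when the one before it is completed fails the run):
1. the carriage is home against its stop with the tray still nested (value of joint carriage above 0.0565 m and z of tab in the frame of push_plate below 0.034 m), for 0.2 s.
2. the tab corner is up by about 20 mm while the opposite corner is still down on the nest (within 12 mm) and the carriage is home (z of tab in the frame of push_plate above 0.046 m and z of far_corner in the frame of push_plate below 0.016 m and value of joint carriage above 0.055 m), for 0.05 s.
At the end, for the whole second after the job is handed in: The fingers hold the tray, at rest (under 0.05 m/s), all its corners and its floor at least 90 mm above the table, its origin within 80 mm horizontally of the black tray's centre, and the carriage is home (within 5 mm of its stop) (height (world z) of each of tab, far_corner, corner_left, corner_right, tray above 0.09 m and contact force between the fingers and tray above 0.5 N and horizontal distance between tray and black_tray below 0.08 m and linear speed of tray below 0.05 m/s and value of joint carriage above 0.055 m); the arm keeps its last pose, push and grip.
It fails at once if a bystander is shifted by more than 30 mm or tipped over (distance of any of rack, rack2, pot, spray, jar, pen_cup from where it was at the start of the episode above 0.03 m or angle between any of rack, rack2, pot, spray, jar, pen_cup's own z axis and vertical above 0.35 rad).
It also fails if it takes over 72 s, if anything falls off the work surface, if the arm or the gripper's body presses on something with over 40 N, if the wrist force passes 120 N, or if a joint passes its speed limit or range.

## Robot

A 6-joint arm with a two-finger parallel gripper is mounted at the origin on the work surface. World frame = base frame: x ahead of the robot, y to its left, z up, the work surface at z = 0. Lengths are in m, angles in rad, forces in N, time in s.
With the tool pointing down it reaches from about 0.275 to 1 m from the base axis. Payload 8.4 kg.
Tool frame: the origin (TCP) lies on the centre line of the jaws, within the pads' length; the fingertips stand 11 mm ahead of it and the grasp point (between the pads) lies 8 mm behind it; z points along the fingers, y is the line along which they close (so a half turn about z gives the same grasp; the last joint's range is limited). The gripper opens to 85 mm and grips with 20 to 120 N. Pads are 22 mm wide; open, the fingers measure 114 mm over their backs; the gripper's body (76 mm by 85 mm) begins 54 mm behind the grasp point. The pads swing forward as they close: fully open they stand 13 mm farther back than shut.
Start: joints at [1.193, 0.353, 1.633, -0, 1.155, -0.002], TCP at [0.229, 0.581, 0.242] pointing down, gripper open.
Joint ranges: [-2.63, 2.63], [-0.92, 2.1], [0.06, 2.66], [-1.3, 4.44], [0, 2.69], [-3.02, 3.02]. Speed limits (rad/s): [2.22, 2.22, 2.79, 3.14, 3.14, 3.14].

## Interface

Orientations are given as a unit quaternion [w, x, y, z].
In Python, from bench import status, snapshot, order gives the robot as it stands. The module is installed in compiled form; this text tells all that it offers.
- The arm moves only by the shell command python3 -m creep 'ROWS' [FORCE]. ROWS is JSON, a list that holds one entry, the list of rows, each a list of 7 numbers: the opening, from 0 (shut) to 1 (fully open), then the shift along the tool's x, y, z in mm, then the turn, a rotation vector about the tool's x, y, z in degrees. A call has 1 to 8 rows; each row shifts and turns the commanded pose from where the row before left it, along the tool's axes as they then stand; what a row does not reach is not made up. A row lasts 1/12 s, in which the tool goes at most 41.7 mm and 7.16 degrees, less where a joint would pass 70% of its speed; a pose out of reach is approached as far as the arm can. A call is refused whole if a number of a shift passes 41.7 or a number of a turn 7.16, either way. A call with a gripper value outside its range is refused whole. The fingers move at their own pace and stop on an object; FORCE is the grip in N (left out, the last holds). Time passes only in rows, so rows that do not move let the fingers close. It gives the time, the measured TCP pose, the force, the opening and the grip force at its end, in the units of the state.
- status.observe(): the state, without advancing time (a new reading comes with each control period).
- snapshot(name): name is "scene" or "top" or "wrist"; returns a dict with "pixels" (400x640x3 uint8, red, green, blue), "fx", "fy", "cx", "cy" (pixels), "position" and "orientation" of the camera in the world. Camera axes: x right, y down, z forward; pixel columns grow to the right and rows downward; lengths in m; the calibration is good to about 2 mm. The wrist camera is an equidistant fisheye: a pixel r from the principal point sees the ray r / f radians off the axis. A picture is of the moment at which its call begins. There is no depth.
- order.job_done(): hands the job in; it is judged then, once.
The state is a dict: "time": time; "joints": joint angles; "joint_velocities": joint speeds; "tau": joint torques, N m; "tool_pos": TCP position; "eef_rot": TCP orientation; "ft_force": force on the tool from outside, world axes, zero at the start; "wrist_torque": the same for the moment, N m; "opening": finger opening in m; "grasp_force": force on a finger pad.
Only numpy, scipy, OpenCV 4.12 (cv2) and the standard library are available. Lean on these libraries where they do the work, as an engineer would, in place of code of your own. Each camera call takes 0.05 s, during which the arm holds its last target. There are 200 camera calls.

## Working session

There is one attempt and no reset: what is moved stays moved. The work goes in short steps, Python scripts to look and compute and a shell command to move; the robot and the scene stay as the last step left them, time stands still between calls to the robot, and variables do not carry over. Pictures are saved under pics/ and viewed, at most 10 in all, crops included, and the job is handed in when it is done.

```bash
mkdir -p pics; python3 - <<'E'
from bench import status,snapshot
import cv2,json
s=status.observe();print(s)
for n in("top","scene"):
    d=snapshot(n);cv2.imwrite(f"pics/{n}0.png",d["pixels"][...,::-1])
    print(n,{k:v for k,v in d.items() if k!="pixels"})
E
```

```text
{'time': 0.0, 'joints': array([ 1.19257195e+00,  3.53688599e-01,  1.63412177e+00, -4.17775985e-05,
        1.15520323e+00, -2.41027773e-03]), 'joint_velocities': array([-3.11583781e-04,  8.51208312e-04,  2.00257041e-03, -8.44256368e-05,
       -5.03034071e-04, -4.14859303e-04]), 'tau': array([ 1.27716172e-03, -6.05256128e+01, -3.42072451e+01, -8.21924050e-05,
        9.31377697e-03, -4.74003940e-06]), 'tool_pos': array([0.22924276, 0.5809491 , 0.2415417 ]), 'eef_rot': array([-1.15641453e-04,  1.86794851e-01,  9.82398686e-01, -7.01262326e-04]), 'ft_force': array([-0.37906624, -0.00648823,  0.31368613]), 'wrist_torque': array([-0.03697101, -0.00369444,  0.01082787]), 'grasp_force': 0.0, 'opening': 0.08522401592576302}
top {'fx': 466.98949603697315, 'fy': 466.98949603697315, 'cx': 317.6585932753936, 'cy': 201.29620242155437, 'position': array([ 0.42313141, -0.00337275,  1.48230517]), 'orientation': array([ 0.03816156, -0.69725479,  0.71450982, -0.04307167])}
scene {'fx': 472.0996221411981, 'fy': 472.0996221411981, 'cx': 314.9972967972001, 'cy': 203.39690538250912, 'position': array([ 1.31389289, -0.91462188,  1.24633851]), 'orientation': array([-0.36161676,  0.86900777,  0.31486135, -0.1221521 ])}
```

View pics/top0.png

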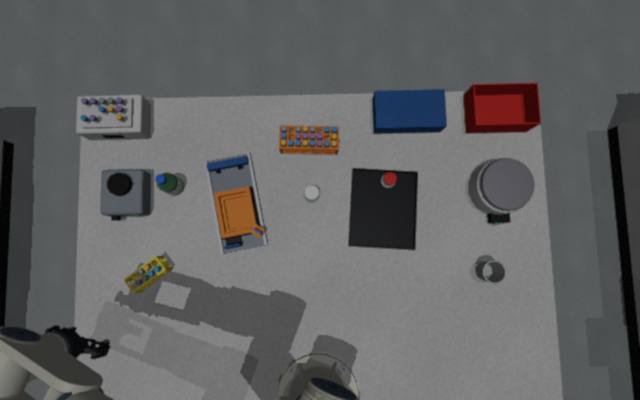

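View pics/scene0.png

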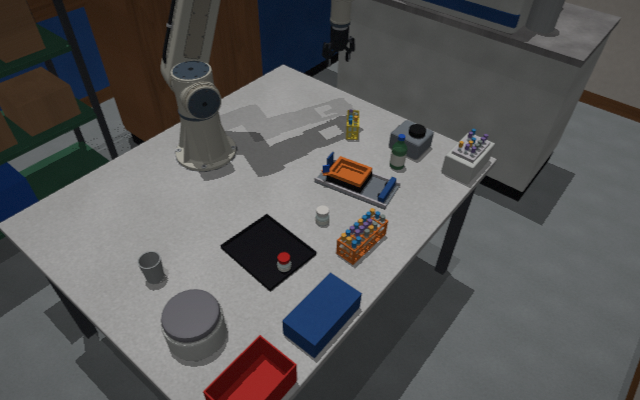

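The overview shows the dock at top-view pixels (238,205), the black tray at (383,208) and the jar at (312,193). Next I'll enlarge the dock.

```bash
python3 - <<'E'
import cv2
a=cv2.imread("pics/top0.png")[140:265,190:290]
b=cv2.imread("pics/scene0.png")[140:215,305:410]
cv2.imwrite("pics/c0.png",cv2.resize(a,(480,600),interpolation=cv2.INTER_CUBIC))
cv2.imwrite("pics/c1.png",cv2.resize(b,None,fx=7,fy=7,interpolation=cv2.INTER_CUBIC))
E
cat > h.py <<'E'
import numpy as np
from scipy.spatial.transform import Rotation as R
C={"top":(466.9895,317.6586,201.2962,[.42313141,-.00337275,1.48230517],[.03816156,-.69725479,.71450982,-.04307167]),
"scene":(472.0996,314.9973,203.3969,[1.31389289,-.91462188,1.24633851],[-.36161676,.86900777,.31486135,-.1221521])}
def rot(q): return R.from_quat(q,scalar_first=True)
def ray(n,u,v,z):
    f,cx,cy,p,q=C[n];d=rot(q).apply([(u-cx)/f,(v-cy)/f,1]);p=np.array(p)
    return p+d*(z-p[2])/d[2]
def proj(n,P):
    f,cx,cy,p,q=C[n];c=rot(q).inv().apply(np.asarray(P)-p);return c[...,:2]/c[...,2:]*f+[cx,cy]
E
```

```text
(no output)
```

View pics/c0.png

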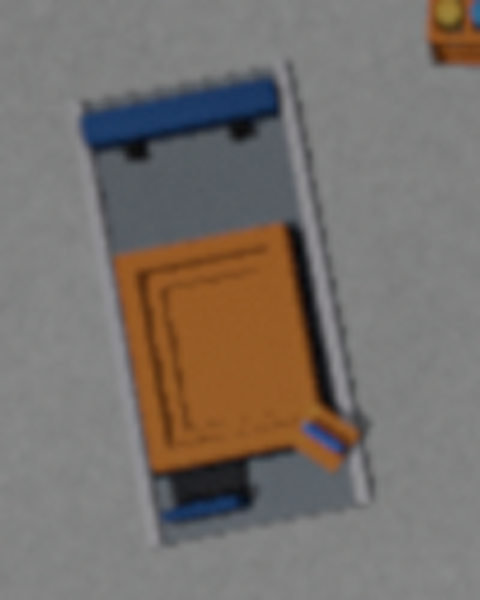

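View pics/c1.png

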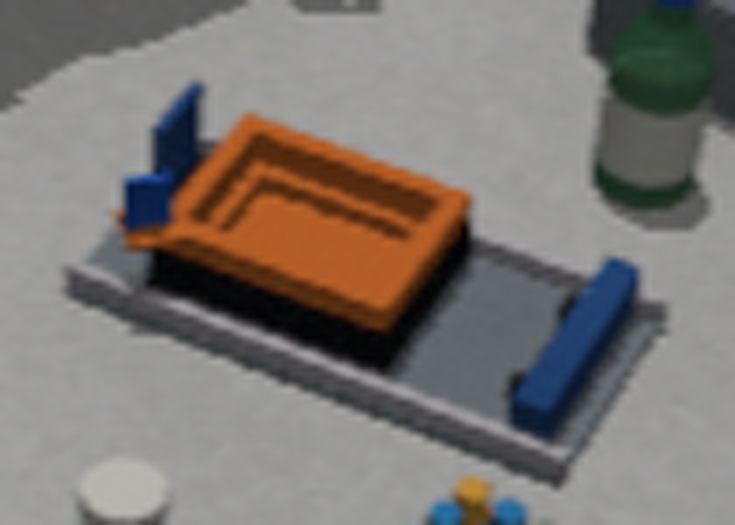

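The dock crop shows these points in crop pixels:
- Rail corners: (155,545), (370,500), (287,62), (80,105)
- Flange corners: (155,470), (118,257), (292,225)
- Tab top: about (324,437)
- Push plate top: about (207,508)

In the scene crop, the tab is at about (148,175-228) and the push plate is at (155-200, 85-185).

```bash
python3 - <<'E'
from h import *
def T(u,v,z): return ray("top",190+(u+.5)/4.8-.5,140+(v+.5)/4.8-.5,z)
def S(u,v,z): return ray("scene",305+(u+.5)/7-.5,140+(v+.5)/7-.5,z)
P=np.round
rl=[T(*p,.02) for p in[(155,545),(370,500),(287,62),(80,105)]]
yl=rl[3]-rl[0];yr=rl[2]-rl[1]
print("dock c",P(sum(rl)/4,4),"yaws",np.arctan2(yl[1],yl[0]),np.arctan2(yr[1],yr[0]),"len",np.linalg.norm(yl),np.linalg.norm(yr),"w",np.linalg.norm(rl[0]-rl[1]))
f=[T(*p,.058) for p in[(155,470),(118,257),(292,225)]]
a=f[1]-f[0];b=f[1]-f[2]
print("tray L",np.linalg.norm(a),"W",np.linalg.norm(b),"yaw",np.arctan2(a[1],a[0]),np.arctan2(-b[0],b[1]),"c",P((f[0]+f[2])/2,4))
print("tab top",P(T(324,434,.092),4),"plate top",P(T(207,506,.07),4))
g=[S(*p,.058) for p in[(250,115),(470,200),(388,325)]]
print("scene tray yaw",np.arctan2(*(g[1]-g[0])[1::-1]),np.linalg.norm(g[1]-g[0]),np.linalg.norm(g[1]-g[2]),"c",P((g[0]+g[2])/2,4))
print("scene tab top",P(S(148,177,.092),4),"plate top",P(S(177,107,.07),4))
bt=[ray("top",*p,.016) for p in[(352,169),(417,172),(415,248),(349,246)]];print("bt",P(sum(bt)/4,4),P([np.linalg.norm(bt[i]-bt[i-1]) for i in range(4)],3))
c=(f[0]+f[2])/2;y=np.arctan2(a[1],a[0]);Rz=R.from_euler('z',y)
print("pred tab",c+Rz.apply([-.073,-.058,0]))
print("jar",ray("top",312,192,.06),"pot",ray("top",390,179,.055),"spray",ray("top",160,180,.15), "rack2",ray("top",149,268,.096))
E
```

```text
dock c [0.5951 0.2415 0.02  ] yaws 0.16764760253177202 0.17516827256289563 len 0.2951048413326134 0.2956857422548327 w 0.14181089953772438
tray L 0.13865970274269637 W 0.11288683761982916 yaw 0.1701616195184426 0.16044032804835087 c [0.561  0.2344 0.058 ]
tab top [0.5019 0.1671 0.092 ] plate top [0.4598 0.2435 0.07  ]
scene tray yaw 0.14825673586231553 0.13802701205005746 0.11404307366964084 c [0.5646 0.2336 0.058 ]
scene tab top [0.4979 0.1677 0.092 ] plate top [0.4572 0.246  0.07  ]
bt [ 0.5648 -0.2222  0.016 ] [0.245 0.207 0.241 0.207]
pred tab [0.4988775  0.16492049 0.058     ]
jar [0.61637717 0.0013666  0.06      ] pot [ 0.65186291 -0.24101266  0.055     ] spray [0.64954677 0.43812884 0.15      ] rack2 [0.39803876 0.48459575 0.096     ]
```

Both views agree: yaw ≈ 0.168, tray centre (0.562, 0.234), tab (0.500, 0.166), plate face about (0.4545, 0.244), black tray (0.565, -0.222). The sizes match what was given. Next I'll move to a pose before the push.

```bash
cat > w.py <<'E'
import sys
from h import *
from bench import status
s=status.observe();r=rot(s["eef_rot"]);p=np.array(s["tool_pos"])
y=r.apply([0,1,0]);print("t",round(s["time"],2),"tcp",np.round(p,4),"theta",round(np.degrees(np.arctan2(y[1],y[0])),2),"zax",np.round(r.apply([0,0,1]),3),"F",np.round(s["ft_force"],1),"open",round(s["opening"],4),"grip",round(s["grasp_force"],1),"j",np.round(s["joints"],2))
if len(sys.argv)>3: print("to go tool mm",np.round(1000*r.inv().apply(np.array([float(a) for a in sys.argv[1:4]])-p),1))
E
python3 -m creep '[[[0,-24.2,-21.4,0,0,0,0],[0,-24.2,-21.4,0,0,0,0],[0,-24.2,-21.4,0,0,0,0],[0,-24.2,-21.4,0,0,0,0],[0,-24.2,-21.4,0,0,0,0],[0,-24.2,-21.4,0,0,0,0],[0,-24.2,-21.4,0,0,0,0],[0,-24.2,-21.4,0,0,0,0]]]' 40
python3 -m creep '[[[0,-24.2,-21.4,0,0,0,0],[0,-24.2,-21.4,0,0,0,0],[0,-24.2,-21.4,0,0,0,0],[0,-24.2,-21.4,0,0,0,0],[0,0,0,0,0,0,7],[0,0,0,0,0,0,7],[0,0,0,0,0,0,7],[0,0,0,0,0,0,7]]]'
python3 -m creep '[[[0,0,0,0,0,0,7],[0,0,0,0,0,0,7],[0,0,0,0,0,0,7],[0,0,0,0,0,0,7],[0,0,0,0,0,0,2.9],[0,0,0,0,0,0,0],[0,0,0,0,0,0,0]]]'
python3 w.py 0.405 0.2356 0.060
```

```text
time: 0.77
tool_pos: [0.3469, 0.3495, 0.2421]
eef_rot: [-0.0, 0.187, 0.982, -0.0]
ft_force: [0.4, 0.1, -0.0]
opening: -0.0
grasp_force: 0.0
time: 1.43
tool_pos: [0.4053, 0.2354, 0.2421]
eef_rot: [-0.0, 0.422, 0.907, -0.0]
ft_force: [-0.2, -0.4, -0.1]
opening: -0.0001
grasp_force: 0.0
time: 2.02
tool_pos: [0.4051, 0.2359, 0.2421]
eef_rot: [-0.0, 0.645, 0.764, -0.0]
ft_force: [0.2, 0.1, -0.5]
opening: -0.0003
grasp_force: 0.0
t 2.02 tcp [0.4051 0.2359 0.2421] theta 9.69 zax [-0. -0. -1.] F [ 0.2  0.1 -0.5] open -0.0003 grip 0.0 j [ 0.52  0.11  1.96 -0.    1.08  0.35]
to go tool mm [-2.000e-01 -1.000e-01  1.821e+02]
```

```bash
python3 -m creep '[[[0,0,0,30,0,0,0],[0,0,0,30,0,0,0],[0,0,0,30,0,0,0],[0,0,0,30,0,0,0],[0,0,0,30,0,0,0],[0,0,0,20,0,0,0],[0,0,0,12,0,0,0],[0,0,0,0,0,0,0]]]'
python3 -m creep '[[[0,0,10,0,0,0,0],[0,0,10,0,0,0,0],[0,0,4,0,0,0,0],[0,0,0,0,0,0,0]]]'
python3 -m creep '[[[0,0,3,0,0,0,0],[0,0,3,0,0,0,0],[0,0,0,0,0,0,0]]]'
python3 -m creep '[[[0,0,2,0,0,0,0],[0,0,2,0,0,0,0],[0,0,0,0,0,0,0]]]'
python3 w.py;python3 - <<'E'
from bench import snapshot
import cv2
d=snapshot("scene");cv2.imwrite("pics/s1.png",cv2.resize(d["pixels"][130:220,300:420,::-1],None,fx=6,fy=6,interpolation=cv2.INTER_CUBIC))
E
```

```text
time: 2.68
tool_pos: [0.4036, 0.235, 0.0578]
eef_rot: [-0.001, 0.645, 0.764, -0.002]
ft_force: [-0.1, -1.0, -0.1]
opening: 0.0001
grasp_force: 0.0
time: 3.02
tool_pos: [0.4315, 0.2408, 0.0615]
eef_rot: [0.001, 0.646, 0.764, 0.002]
ft_force: [0.4, -0.1, 0.2]
opening: -0.0001
grasp_force: 0.0
time: 3.27
tool_pos: [0.4355, 0.2411, 0.0607]
eef_rot: [0.0, 0.646, 0.764, 0.0]
ft_force: [0.7, 0.6, -0.3]
opening: -0.0
grasp_force: 0.0
time: 3.52
tool_pos: [0.4391, 0.2417, 0.0604]
eef_rot: [0.0, 0.646, 0.764, 0.0]
ft_force: [-1.0, -0.5, -0.1]
opening: -0.0003
grasp_force: 0.0
t 3.52 tcp [0.4391 0.2417 0.0604] theta 9.57 zax [ 0.  0. -1.] F [-1.  -0.5 -0.1] open -0.0003 grip 0.0 j [ 0.5   0.42  2.03 -0.    0.68  0.33]
```

View pics/s1.png

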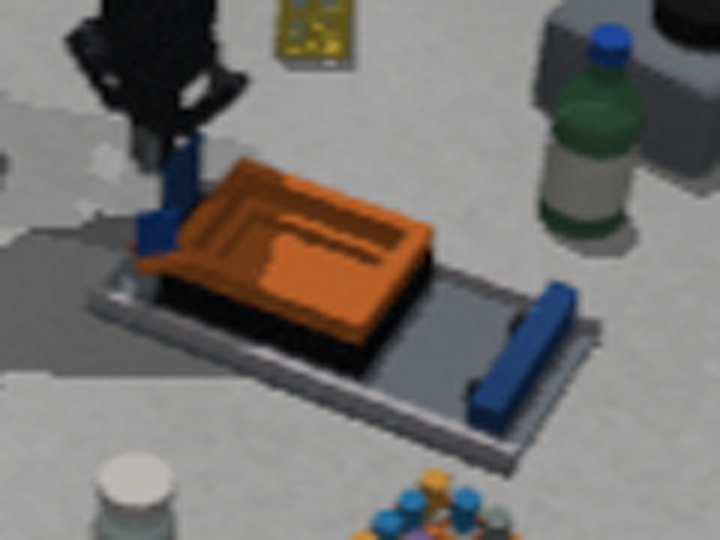

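The fingertips are right behind the blue push plate, at crop pixel (150,165), with plenty of clearance above the tray. Next I'll push.

```bash
python3 -m creep '[[[0,0,2,0,0,0,0],[0,0,2,0,0,0,0],[0,0,3,0,0,0,0],[0,0,3,0,0,0,0],[0,0,3,0,0,0,0],[0,0,3,0,0,0,0],[0,0,3,0,0,0,0],[0,0,3,0,0,0,0]]]'
python3 -m creep '[[[0,0,3,0,0,0,0],[0,0,3,0,0,0,0],[0,0,3,0,0,0,0],[0,0,3,0,0,0,0],[0,0,3,0,0,0,0],[0,0,3,0,0,0,0],[0,0,3,0,0,0,0],[0,0,3,0,0,0,0]]]'
python3 w.py
```

```text
time: 4.23
tool_pos: [0.459, 0.2449, 0.06]
eef_rot: [-0.001, 0.646, 0.764, -0.001]
ft_force: [-6.9, 1.2, 3.8]
opening: 0.0
grasp_force: 3.3
time: 4.9
tool_pos: [0.4827, 0.2492, 0.06]
eef_rot: [-0.001, 0.646, 0.764, -0.001]
ft_force: [-7.1, 1.7, 4.2]
opening: 0.0
grasp_force: 3.3
t 4.9 tcp [0.4827 0.2492 0.06  ] theta 9.56 zax [-0.003 -0.001 -1.   ] F [-7.1  1.7  4.2] open 0.0 grip 3.3 j [0.47 0.47 1.94 0.   0.73 0.31]
```

```bash
python3 -m creep '[[[0,0,3,0,0,0,0],[0,0,3,0,0,0,0],[0,0,2,0,0,0,0],[0,0,2,0,0,0,0],[0,0,1,0,0,0,0]]]'
for i in 1; do python3 -m creep '[[[0,0,1,0,0,0,0],[0,0,1,0,0,0,0],[0,0,1,0,0,0,0]]]'; done
python3 -m creep '[[[0,0,1,0,0,0,0],[0,0,1,0,0,0,0],[0,0,1,0,0,0,0]]]'
python3 w.py
```

```text
time: 5.32
tool_pos: [0.4937, 0.2511, 0.06]
eef_rot: [-0.001, 0.646, 0.764, -0.001]
ft_force: [-7.2, 2.3, 3.5]
opening: 0.0001
grasp_force: 3.1
time: 5.57
tool_pos: [0.4965, 0.2515, 0.06]
eef_rot: [-0.001, 0.646, 0.764, -0.001]
ft_force: [-6.4, 2.4, 3.9]
opening: -0.0001
grasp_force: 3.1
time: 5.82
tool_pos: [0.4994, 0.2521, 0.06]
eef_rot: [-0.001, 0.646, 0.764, -0.001]
ft_force: [-5.9, 2.8, 3.0]
opening: 0.0005
grasp_force: 3.1
t 5.82 tcp [0.4994 0.2521 0.06  ] theta 9.56 zax [-0.003 -0.    -1.   ] F [-5.9  2.8  3. ] open 0.0005 grip 3.1 j [0.46 0.49 1.9  0.   0.75 0.3 ]
```

```bash
python3 -m creep '[[[0,0,1,0,0,0,0],[0,0,1,0,0,0,0]]]'
python3 -m creep '[[[0,0,1,0,0,0,0],[0,0,1,0,0,0,0]]]'
python3 w.py
```

```text
time: 5.98
tool_pos: [0.5004, 0.2522, 0.0599]
eef_rot: [-0.002, 0.646, 0.764, -0.002]
ft_force: [-14.7, 2.4, 10.8]
opening: 0.0003
grasp_force: 6.8
time: 6.15
tool_pos: [0.5006, 0.2522, 0.0599]
eef_rot: [-0.003, 0.646, 0.763, -0.004]
ft_force: [-22.2, 3.0, 16.2]
opening: 0.0
grasp_force: 10.6
t 6.15 tcp [0.5006 0.2522 0.0599] theta 9.53 zax [-0.009 -0.002 -1.   ] F [-22.2   3.   16.2] open 0.0 grip 10.6 j [0.46 0.5  1.9  0.   0.76 0.29]
```

The stop is felt: the force has risen to 22 N and motion has ceased. I'll hold, back off, lift and turn for the tab.

```bash
python3 -m creep '[[[0,0,0,0,0,0,0],[0,0,0,0,0,0,0],[0,0,0,0,0,0,0],[0,0,0,0,0,0,0]]]'
python3 -m creep '[[[0,0,-3,0,0,0,0],[0,0,-10,0,0,0,0],[0,0,-17,0,0,0,0],[0,0,-10,0,0,0,0],[0,0,0,-30,0,0,0],[0,0,0,-30,0,0,0],[0,0,0,-30,0,0,0],[0,0,0,-30,0,0,0]]]'
python3 -m creep '[[[0.45,0,0,0,0,0,6.5],[0.45,0,0,0,0,0,6.5],[0.45,0,0,0,0,0,6.5],[0.45,0,0,0,0,0,6.5],[0.45,0,0,0,0,0,6.5],[0.45,0,0,0,0,0,6.5],[0.45,0,0,0,0,0,6],[0.45,0,0,0,0,0,0]]]'
python3 w.py 0.52 0.17 0.18; python3 - <<'E'
from bench import snapshot
import cv2
d=snapshot("top");a=d["pixels"][140:265,190:290,::-1];cv2.imwrite("pics/t2.png",cv2.resize(a,(480,600),interpolation=cv2.INTER_CUBIC))
E
```

```text
time: 6.48
tool_pos: [0.5005, 0.2522, 0.0598]
eef_rot: [-0.003, 0.646, 0.764, -0.003]
ft_force: [-17.0, 2.4, 13.2]
opening: -0.0002
grasp_force: 8.7
time: 7.15
tool_pos: [0.4649, 0.2459, 0.1815]
eef_rot: [0.0, 0.646, 0.764, -0.0]
ft_force: [0.7, -0.0, 0.8]
opening: -0.0001
grasp_force: 0.0
time: 7.82
tool_pos: [0.4652, 0.2459, 0.1802]
eef_rot: [0.0, 0.89, 0.456, 0.0]
ft_force: [-0.3, -0.1, -0.0]
opening: 0.0383
grasp_force: 0.0
t 7.82 tcp [0.4652 0.2459 0.1802] theta -35.7 zax [ 0. -0. -1.] F [-0.3 -0.1 -0. ] open 0.0383 grip 0.0 j [ 0.48  0.27  1.9  -0.    0.97  1.11]
to go tool mm [-29.7  88.8   0.2]
```

View pics/t2.png

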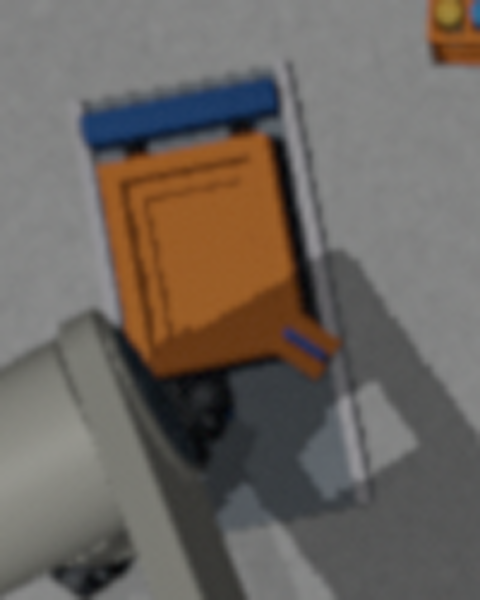

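The carriage is at the stop. The tab top runs from (285,330) to (328,357), centre about (306,343). Next I'll move above it and check with the wrist camera.

```bash
python3 - <<'E'
from h import *
for z in(.092,):
  for c in((306,343),(285,330),(328,357)): print(ray("top",190+(c[0]+.5)/4.8-.5,140+(c[1]+.5)/4.8-.5,z))
E
python3 w.py 0.559 0.176 0.15
python3 -m creep '[[[0.45,-4,20,0,0,0,0],[0.45,-4,20,0,0,0,0],[0.45,-4,20,0,0,0,0],[0.45,-4,20,0,0,0,0],[0.45,0,0,0,0,0,0],[0.45,0,0,0,0,0,0]]]'
python3 - <<'E'
from bench import snapshot
import cv2,json
d=snapshot("wrist");cv2.imwrite("pics/w3.png",d["pixels"][...,::-1])
print({k:v for k,v in d.items() if k!="pixels"})
E
python3 w.py 0.559 0.176 0.15
```

```text
[0.55879103 0.17774795 0.092     ]
[0.56723875 0.19073976 0.092     ]
[0.54971439 0.16415703 0.092     ]
t 7.87 tcp [0.4652 0.2459 0.1802] theta -35.33 zax [ 0. -0. -1.] F [-1.1 -1.2 -0.1] open 0.0385 grip 0.0 j [ 0.48  0.27  1.9  -0.    0.97  1.1 ]
to go tool mm [ -2.8 117.   30.2]
time: 8.37
tool_pos: [0.5216, 0.1861, 0.1801]
eef_rot: [-0.0, 0.888, 0.459, -0.0]
ft_force: [0.6, 1.1, 0.2]
opening: 0.0385
grasp_force: 0.0
{'fx': 309.70691628693146, 'fy': 309.70691628693146, 'cx': 316.64763179723303, 'cy': 199.1318719333635, 'position': array([0.56185173, 0.2413788 , 0.31165684]), 'orientation': array([ 0.13000232,  0.94385116, -0.30079983, -0.04199823])}
t 8.42 tcp [0.521  0.1865 0.1801] theta -35.35 zax [-0.001  0.    -1.   ] F [-1.   0.2  1.7] open 0.0382 grip 0.0 j [0.34 0.31 1.85 0.   0.98 0.96]
to go tool mm [13.4 37.1 30.1]
```

View pics/w3.png

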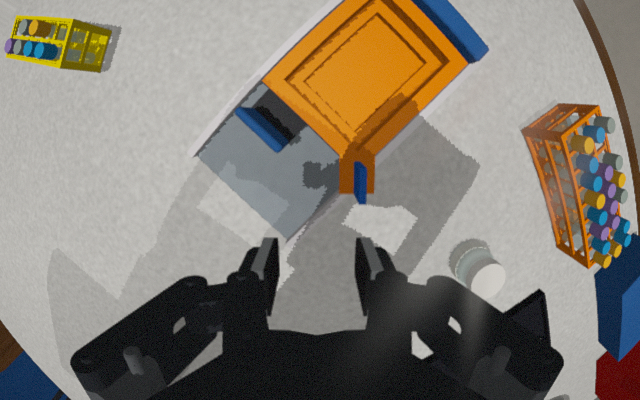

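The wrist view shows the fin at about (355-367, 162-204). I'll enlarge it.

```bash
python3 - <<'E'
import cv2
a=cv2.imread("pics/w3.png")[145:220,320:400]
cv2.imwrite("pics/w3c.png",cv2.resize(a,(640,600),interpolation=cv2.INTER_CUBIC))
E
```

```text
(no output)
```

View pics/w3c.png

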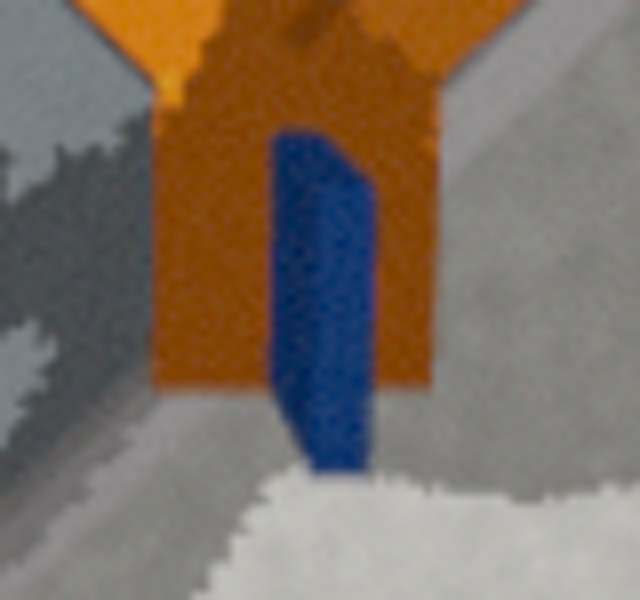

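```bash
python3 - <<'E'
from h import *
p=np.array([0.56185173,0.2413788,0.31165684]);q=rot([0.13000232,0.94385116,-0.30079983,-0.04199823]);f=309.7069;cx,cy=316.6476,199.1319
def W(u,v,z):
    x,y=320+(u+.5)/8-.5-cx,145+(v+.5)/8-.5-cy;r=np.hypot(x,y);t=r/f
    d=q.apply([x/r*np.sin(t),y/r*np.sin(t),np.cos(t)]);return p+d*(z-p[2])/d[2]
for c in((344,326),(346,185),(340,472)): print(W(*c,.092))
b=W(272,130,.058),W(275,390,.058);print(b, np.linalg.norm(W(375,185,.092)-W(318,185,.092)))
E
python3 w.py 0.5585 0.1765 0.076
```

```text
[0.55947213 0.18025581 0.092     ]
[0.56685612 0.19109897 0.092     ]
[0.55153087 0.16877901 0.092     ]
(array([0.56446605, 0.19259184, 0.058     ]), array([0.54919562, 0.16922128, 0.058     ])) 0.005232626314882427
t 8.42 tcp [0.521  0.1865 0.1801] theta -35.35 zax [-0.001  0.    -1.   ] F [-1.   0.2  1.7] open 0.0382 grip 0.0 j [0.34 0.31 1.85 0.   0.98 0.96]
to go tool mm [ 13.5  36.4 104.1]
```

```bash
python3 -m creep '[[[0.45,7.7,17.8,0,0,0,0],[0.45,7.8,17.8,0,0,0,0],[0.45,0,0,25,0,0,0],[0.45,0,0,25,0,0,0],[0.45,0,0,20,0,0,0],[0.45,0,0,12,0,0,0],[0.45,0,0,0,0,0,0]]]' 40
python3 w.py 0.559 0.1785 0.076
```

```text
time: 9.0
tool_pos: [0.557, 0.1788, 0.0958]
eef_rot: [-0.0, 0.888, 0.459, -0.002]
ft_force: [-0.6, -0.3, 0.2]
opening: 0.0386
grasp_force: 0.0
t 9.0 tcp [0.557  0.1788 0.0958] theta -35.32 zax [-0.004 -0.001 -1.   ] F [-0.6 -0.3  0.2] open 0.0386 grip 0.0 j [0.31 0.47 1.83 0.   0.85 0.92]
to go tool mm [ 1.   1.8 19.8]
```

```bash
python3 -m creep '[[[0.45,0,0,8,0,0,0],[0.45,0,0,8,0,0,0],[0.45,0,0,5,0,0,0],[0.45,0,0,0,0,0,0],[0.45,0,0,0,0,0,0]]]'
python3 w.py 0.559 0.1785 0.076
```

```text
time: 9.42
tool_pos: [0.5594, 0.1787, 0.0774]
eef_rot: [0.0, 0.889, 0.458, 0.0]
ft_force: [-0.4, 0.8, 0.0]
opening: 0.0383
grasp_force: 0.0
t 9.42 tcp [0.5594 0.1787 0.0774] theta -35.43 zax [ 0.  0. -1.] F [-0.4  0.8  0. ] open 0.0383 grip 0.0 j [0.31 0.5  1.84 0.   0.81 0.92]
to go tool mm [-0.4 -0.2  1.4]
```

```bash
python3 -m creep '[[[0,0,0,0,0,0,0],[0,0,0,0,0,0,0],[0,0,0,0,0,0,0],[0,0,0,0,0,0,0],[0,0,0,0,0,0,0]]]' 60
python3 -m creep '[[[0,0,0,-1.6,0,-0.5,0],[0,0.15,0,-1.6,0,-0.5,0],[0,0.15,0,-1.6,0,-0.5,0],[0,0.15,0,-1.6,0,-0.5,0]]]'
python3 w.py
```

```text
time: 9.83
tool_pos: [0.5592, 0.1788, 0.0778]
eef_rot: [-0.0, 0.889, 0.459, 0.0]
ft_force: [-3.3, 0.8, 6.1]
opening: 0.0049
grasp_force: 59.1
time: 10.17
tool_pos: [0.5595, 0.1795, 0.0833]
eef_rot: [0.008, 0.889, 0.458, -0.016]
ft_force: [1.1, 5.8, -8.7]
opening: 0.0049
grasp_force: 58.3
t 10.17 tcp [0.5595 0.1795 0.0833] theta -35.43 zax [-0.021 -0.029 -0.999] F [ 1.1  5.8 -8.7] open 0.0049 grip 58.3 j [ 0.32  0.5   1.81 -0.03  0.86  0.96]
```

```bash
python3 -m creep '[[[0,0.15,0,-1.5,0,-0.5,0],[0,0.15,0,-1.5,0,-0.5,0],[0,0.15,0,-1.5,0,-0.5,0],[0,0.15,0,-1.5,0,-0.5,0],[0,0.15,0,-1.5,0,-0.5,0],[0,0.15,0,-1.5,0,-0.5,0],[0,0.15,0,-1.5,0,-0.5,0],[0,0.15,0,-1.5,0,-0.5,0]]]'
python3 -m creep '[[[0,0.15,0,-1.5,0,-0.5,0],[0,0.15,0,-1.5,0,-0.5,0],[0,0.15,0,-1.5,0,-0.5,0],[0,0.15,0,-1.5,0,-0.5,0],[0,0,0,0,0,0,0],[0,0,0,0,0,0,0]]]'
python3 w.py
python3 - <<'E'
from bench import snapshot
import cv2
d=snapshot("scene");cv2.imwrite("pics/s4.png",cv2.resize(d["pixels"][130:220,300:420,::-1],None,fx=6,fy=6,interpolation=cv2.INTER_CUBIC))
E
```

```text
time: 10.83
tool_pos: [0.5608, 0.1814, 0.0951]
eef_rot: [0.024, 0.888, 0.458, -0.047]
ft_force: [0.3, 5.9, -8.4]
opening: 0.0049
grasp_force: 58.4
time: 11.33
tool_pos: [0.5615, 0.1817, 0.1028]
eef_rot: [0.032, 0.886, 0.458, -0.062]
ft_force: [-5.6, -0.0, 10.5]
opening: 0.0048
grasp_force: 61.7
t 11.33 tcp [0.5615 0.1817 0.1028] theta -35.39 zax [-0.081 -0.115 -0.99 ] F [-5.6 -0.  10.5] open 0.0048 grip 61.7 j [ 0.36  0.52  1.73 -0.09  1.01  1.03]
```

View pics/s4.png

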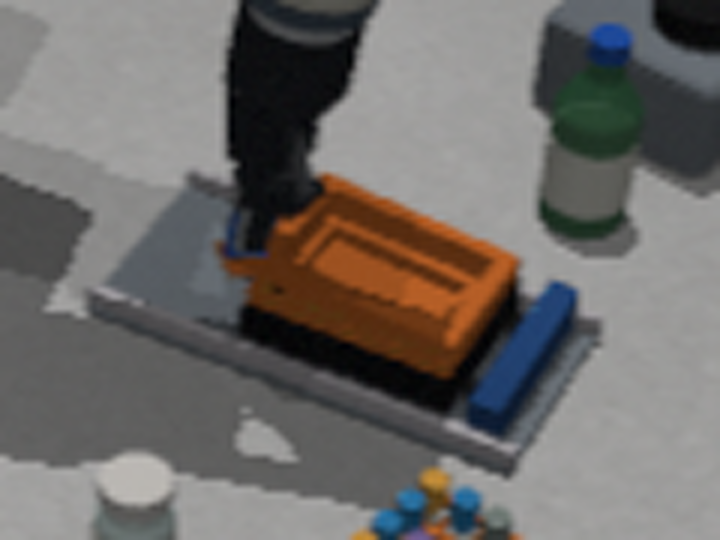

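The tab corner is up by about 25 mm (fin at (240,235)) and the far corner is still on the nest. The carriage is at its stop. I'll keep lifting slowly.

```bash
python3 -m creep '[[[0,-0.2,0,-1.5,0,0,0],[0,-0.2,0,-1.5,0,0,0],[0,-0.2,0,-1.5,0,0,0],[0,-0.2,0,-1.5,0,-0.3,0],[0,-0.2,0,-1.5,0,-0.3,0],[0,-0.2,0,-1.5,0,-0.3,0],[0,-0.2,0,-1.5,0,-0.3,0],[0,-0.2,0,-1.5,0,-0.3,0]]]'
python3 -m creep '[[[0,-0.2,0,-2,0,-0.3,0],[0,-0.2,0,-2,0,-0.3,0],[0,-0.2,0,-2,0,0,0],[0,-0.2,0,-2,0,0,0],[0,-0.3,0,-2,0,0,0],[0,-0.3,0,-2,0,0,0],[0,-0.3,0,-2,0,0,0],[0,-0.3,0,-2,0,0,0]]]'
python3 -m creep '[[[0,-0.4,0,-3,0,0,0],[0,-0.4,0,-3,0,0,0],[0,-0.4,0,-3,0,0,0],[0,-0.4,0,-3,0,0,0],[0,-0.4,0,-3,0,0,0],[0,-0.4,0,-3,0,0,0],[0,-0.4,0,-3,0,0,0],[0,-0.4,0,-3,0,0,0]]]'
python3 w.py
```

```text
time: 12.05
tool_pos: [0.5617, 0.182, 0.1137]
eef_rot: [0.038, 0.886, 0.457, -0.074]
ft_force: [-3.5, 1.9, -1.2]
opening: 0.005
grasp_force: 59.2
time: 12.72
tool_pos: [0.5623, 0.1825, 0.13]
eef_rot: [0.04, 0.885, 0.457, -0.078]
ft_force: [-0.6, 0.6, -1.1]
opening: 0.0048
grasp_force: 59.1
time: 13.38
tool_pos: [0.5627, 0.1834, 0.1542]
eef_rot: [0.04, 0.885, 0.457, -0.078]
ft_force: [-0.5, 0.3, -1.1]
opening: 0.0049
grasp_force: 59.1
t 13.38 tcp [0.5627 0.1834 0.1542] theta -35.43 zax [-0.102 -0.143 -0.985] F [-0.5  0.3 -1.1] open 0.0049 grip 59.1 j [ 0.37  0.47  1.68 -0.11  1.14  1.04]
```

The tray is free and held. I'll lift it and then cross over.

```bash
python3 -m creep '[[[0,-1,0,-6,0,0,0],[0,-2,0,-12,0,0,0],[0,-3.2,0,-20,0,0,0],[0,-4,0,-26,0,0,0],[0,-4,0,-28,0,0,0],[0,-4,0,-28,0,0,0],[0,-4,0,-28,0,0,0],[0,-3.2,0,-20,0,0,0]]]'
python3 -m creep '[[[0,-2,0,-12,0,0,0],[0,-1,0,-6,0,0,0],[0,0,0,0,0,0,0],[0,0,0,0,0,0,0]]]'
python3 w.py 0.503 -0.291 0.34
```

```text
time: 14.05
tool_pos: [0.5657, 0.1873, 0.3276]
eef_rot: [0.041, 0.885, 0.457, -0.077]
ft_force: [0.6, -0.2, -1.3]
opening: 0.0047
grasp_force: 59.1
time: 14.38
tool_pos: [0.565, 0.1871, 0.3411]
eef_rot: [0.04, 0.885, 0.457, -0.079]
ft_force: [0.0, -0.6, -0.8]
opening: 0.0048
grasp_force: 59.2
t 14.38 tcp [0.565  0.1871 0.3411] theta -35.43 zax [-0.103 -0.143 -0.984] F [ 0.  -0.6 -0.8] open 0.0048 grip 59.2 j [ 0.37  0.31  1.48 -0.1   1.5   1.  ]
to go tool mm [-418.6  226.6   76. ]
```

```bash
python3 -m creep '[[[0,-5.2,2.8,1,0,0,0],[0,-10.5,5.7,1.9,0,0,0],[0,-15.7,8.5,2.9,0,0,0],[0,-20.9,11.3,3.8,0,0,0],[0,-20.9,11.3,3.8,0,0,0],[0,-20.9,11.3,3.8,0,0,0],[0,-20.9,11.3,3.8,0,0,0],[0,-20.9,11.3,3.8,0,0,0]]]'
python3 -m creep '[[[0,-20.9,11.3,3.8,0,0,0],[0,-20.9,11.3,3.8,0,0,0],[0,-20.9,11.3,3.8,0,0,0],[0,-20.9,11.3,3.8,0,0,0],[0,-20.9,11.3,3.8,0,0,0],[0,-20.9,11.3,3.8,0,0,0],[0,-20.9,11.3,3.8,0,0,0],[0,-20.9,11.3,3.8,0,0,0]]]'
python3 -m creep '[[[0,-20.9,11.3,3.8,0,0,0],[0,-20.9,11.3,3.8,0,0,0],[0,-20.9,11.3,3.8,0,0,0],[0,-20.9,11.3,3.8,0,0,0],[0,-15.7,8.5,2.9,0,0,0],[0,-10.5,5.7,1.9,0,0,0],[0,-5.2,2.8,1,0,0,0],[0,0,0,0,0,0,0]]]'
python3 -m creep '[[[0,0,0,0,0,0,0],[0,0,0,0,0,0,0],[0,0,0,0,0,0,0],[0,0,0,0,0,0,0],[0,0,0,0,0,0,0],[0,0,0,0,0,0,0]]]'
python3 w.py 0.503 -0.291 0.34
python3 - <<'E'
from bench import snapshot
import cv2,numpy as np
a=snapshot("scene")["pixels"][110:310,180:430,::-1];b=snapshot("top")["pixels"][130:290,200:440,::-1]
a=cv2.resize(a,(500,400));b=cv2.resize(b,None,fx=1.25,fy=1.25);b=cv2.copyMakeBorder(b,0,200,0,0,cv2.BORDER_CONSTANT)
cv2.imwrite("pics/f5.png",np.hstack([a,b]))
E
```

```text
time: 15.05
tool_pos: [0.5442, 0.0299, 0.3404]
eef_rot: [0.04, 0.885, 0.457, -0.079]
ft_force: [-0.1, -0.6, -1.8]
opening: 0.0047
grasp_force: 59.1
time: 15.72
tool_pos: [0.5189, -0.1607, 0.3399]
eef_rot: [0.04, 0.885, 0.456, -0.079]
ft_force: [-0.2, 0.3, -1.6]
opening: 0.0048
grasp_force: 59.1
time: 16.38
tool_pos: [0.5025, -0.2911, 0.3397]
eef_rot: [0.04, 0.886, 0.456, -0.079]
ft_force: [-0.2, 0.2, -1.1]
opening: 0.0049
grasp_force: 59.0
time: 16.88
tool_pos: [0.5034, -0.2898, 0.3403]
eef_rot: [0.04, 0.885, 0.457, -0.078]
ft_force: [-0.4, -1.0, -0.8]
opening: 0.0049
grasp_force: 59.0
t 16.88 tcp [ 0.5034 -0.2898  0.3403] theta -35.4 zax [-0.101 -0.143 -0.985] F [-0.4 -1.  -0.8] open 0.0049 grip 59.0 j [-0.43  0.22  1.6  -0.18  1.35  0.23]
to go tool mm [-1.2  0.3  0.5]
```

View pics/f5.png

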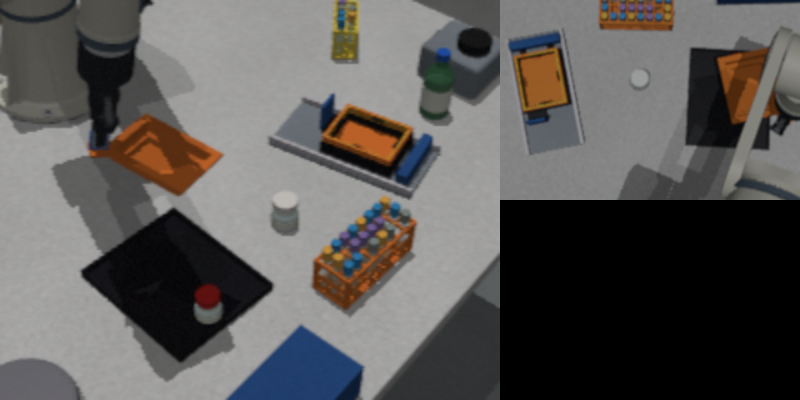

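The tray is held high, only slightly tilted, and the carriage is home. No bystander has moved. I'll check the tray centre (scene pixel about (260,187)) and hand in.

```bash
python3 - <<'E'
from h import *
from bench import order
c=ray("scene",180+160/2,110+154/2,.30);print(c)
if np.hypot(c[0]-.565,c[1]+.222)<.05: print(order.job_done())
E
```

```text
[ 0.56076334 -0.22990361  0.3       ]
the job is handed in; nothing more can be done
None
```

The job is handed in, but the verdict was not shown: the carriage was pushed home until the stop was felt at 22 N, the top tray was peeled tab corner first, and the arm finished holding it by the tab at about 0.34 m, within about 10 mm of the black tray's centre, with the carriage home and no other object visibly moved in the last pictures.

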